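# Check the fume extractor's filter against the lamp

## Robot

A 6-joint arm with a two-finger parallel gripper is mounted at the origin on the work surface. World frame = base frame: x ahead of the robot, y to its left, z up, the work surface at z = 0. Lengths are in mm, angles in rad, forces in N, time in s.
With the tool pointing down it reaches from about 275 to 1000 mm from the base axis. Payload 8.4 kg.
Tool frame: the origin (TCP) lies midway between the tips of the shut fingers; the grasp point (between the pads) lies 19 mm behind it; z points along the fingers, y is the line along which they close (so a half turn about z gives the same grasp; the last joint's range is limited). The gripper opens to 85 mm and grips with 20 to 120 N. Pads are 22 mm wide; open, the fingers measure 114 mm over their backs; the gripper's body (76 mm by 85 mm) begins 54 mm behind the grasp point. The pads swing forward as they close: fully open they stand 13 mm farther back than shut.
Start: joints at [-1.324, 0.353, 1.633, -0, 1.155, -0.002], TCP at [153.899, -605.758, 231.281] pointing down, gripper open.
Joint ranges: [-2.63, 2.63], [-0.92, 2.1], [0.06, 2.66], [-1.3, 4.44], [0, 2.69], [-3.02, 3.02]. Speed limits (rad/s): [2.22, 2.22, 2.79, 3.14, 3.14, 3.14].

## Interface

Orientations are given as [roll, pitch, yaw] about the fixed x, y, z axes, in that order (R = Rz(yaw) Ry(pitch) Rx(roll)).
In Python, from rig import r gives the robot as it stands.
- The arm moves only by the shell command python3 -m inch 'ROWS' [OPENING] [FORCE]. ROWS is JSON, a list that holds one entry, the list of rows, each a list of 6 numbers: the shift along the tool's x, y, z scaled (see below), then the turn, a rotation vector about the tool's x, y, z scaled (see below). In form: [[[tx, ty, tz, wx, wy, wz], ...]]. A call has 1 to 8 rows; each row is the pose to reach, as a shift and turn from the pose commanded when the call began, along the tool's axes at that moment, turning the shorter way round; what a row does not reach only later rows make up. The controller multiplies each number of a shift by 20 cm and each number of a turn by pi rad. A row lasts 1/12 s, in which the tool goes at most 41.7 mm and 7.16 degrees, less where a joint would pass 70% of its speed; a pose out of reach is approached as far as the arm can. A call with a number of a shift or a turn outside -1 to 1 is refused whole. A call with a gripper value outside its range is refused whole. OPENING is the gripper's target within -1 to 1 (fully open at 1, half-way at 0, shut at -1), set as the call begins (- or left out, the last holds). The fingers move at their own pace and stop on an object; FORCE is the grip in N (left out, the last holds). Time passes only in rows, so rows that repeat a pose let the fingers close. It gives the time, the measured TCP pose, the force, the opening and the grip force at its end, in the units of the state.
- r.sense(): the state, without advancing time (a new reading comes with each control period).
- r.grab_frame(name): name is "scene" or "top"; returns the picture (480x640x3 uint8, red, green, blue); there is no depth.
- r.camera_info(name): a dict with "K" (3x3 intrinsics, pixels), "distortion" ([k1, k2, p1, p2, k3] as OpenCV has them; the pictures are not rectified), "rvec" (rotation vector, rad) and "tvec" (3), from world to camera coordinates, as OpenCV has them. Camera axes: x right, y down, z forward; pixel columns grow to the right and rows downward; lengths in mm; the calibration is good to about 2 mm. A picture is of the moment at which its call begins. camera_info takes no time and is no camera call.
- r.sign_off(): hands the job in; it is judged then, once.
The state is a dict: "clock": time; "qpos": joint angles; "qvel": joint speeds; "joint_efforts": joint torques, N m; "eef_pos": TCP position; "tcp_rot": TCP orientation; "contact_force": force on the tool from outside, world axes, zero at the start; "wrist_torque": the same for the moment, N m; "opening": opening from 0.0 (shut) to 1.0 (fully open); "grasp_force": force on a finger pad.
Only numpy, scipy, OpenCV 4.12 (cv2) and the standard library are available. Lean on these libraries where they do the work, as an engineer would, in place of code of your own. Each camera call takes 0.05 s, during which the arm holds its last target. There are 200 camera calls.

## Task

Check the bench fume extractor's filter: with the flap still shut, turn the damper knob until the pointer stands on the red mark, then lift the blue flap right up so it stands open and draw the filter cassette out of the chamber. Hold it upright about 10 cm in front of the red lamp, centred on the lens and with its mesh face towards it so that the light shines through. Finish while holding the filter still there, clear of lamp and extractor, with the flap left open, the pointer still on the mark and the other things on the bench undisturbed.

Things in the scene. Friction and masses are not known exactly. Their poses are not given: they have to be found in the camera images.
- extractor: White bench fume extractor, fixed: 160 mm deep (x) by 380 long (y -185 to 195), flat top at 150 mm, with an aluminium hood flaring to y -255, 155 high. Origin on the bench under the filter chamber's middle; at yaw 0 x points away from the robot; z up. Damper knob and dial on the -y end, chamber under the blue flap (opening 152 by 142 mm), fan box on the +y end.
- knob_grip (a point): Middle of the black round damper knob, on its upright axis, 30 mm above the extractor's top. The knob is 36 mm across and 30 mm high (15 mm above and below this point), over a thin neck 15 mm high; at extractor x -47, y -130 mm. May be gripped at any yaw; it has light friction and stays where it is left.
- damper_knob (a joint): Turn of the knob (rad), growing clockwise seen from above: 0 is air closed, it starts at -2.2 to -1.0. Range -3.9 to 1.2, no stop at the closed position.
- damper_pointer (a joint): Angle of the black pointer (rad), growing clockwise seen from above, geared to the knob: it always turns 0.4 times as far as the knob, the same way. 0 is in the middle of the red mark (which spans -0.11 to 0.11); it starts at -0.88 to -0.4. Past the mark the air opens again.
- pointer_tip (a point): Tip of the black pointer, which lies flat on the white dial just behind the knob (+x of it), 50 mm from the pointer's pivot (pivot at extractor x 8, y -130 mm).
- damper_mark (a point): The middle of the red mark, 11 mm wide, at the pointer's tip radius on the white dial: where the pointer tip must stand.
- flap_handle (a point): Middle of the flap's handle, a round steel bar 10 mm thick, 80 mm long, parallel to the hinge (extractor y), its axis 42 mm above the flap's underside (36 mm above its top face), 135 mm from the hinge line and 27 mm from the free edge. With the flap shut it is 192 mm above the bench.
- flap_hinge (a point): Middle of the flap's hinge line, along extractor y, at its far (+x) top edge: extractor x 80, z 150 mm. The point turns with the flap; the flap is 162 mm by 150 mm, 6 mm thick.
- flap (a joint): Opening of the flap (rad): 0 shut, 1.57 upright, 1.85 fully open against its stop, leaning back away from the robot. A stiff friction hinge (0.28 N m): it stays where it is left. Standing open means above 1.4.
- filter: Filter cassette, loose, standing hidden under the flap in rails (2 mm play), underside 20 mm above the bench: grey frame 110 mm wide (x), 18 thick (y, the way its mesh faces look), 85 high, grey pad behind wire mesh, orange pull tab on top. Origin in the middle of its underside, z up. It lifts straight up; the chamber's rim is at 150 mm. About 0.16 kg.
- filter_tab (a point): Grip point of the orange pull tab, 108 mm above the filter's underside. The tab is 36 mm wide (x), 12 mm thick (y), from 85 to 123 mm above the underside. In place its top is 7 mm below the chamber's rim; about 65 mm free on each side of it in y, inside the chamber.
- filter_center (a point): Middle of the filter's mesh frame, 42.5 mm above its underside.
- lamp: Red gooseneck bench lamp, fixed to the bench: round foot 124 mm across, black neck, red bell-shaped head 76 mm across, all lower than 260 mm. Origin under the middle of the foot; its x is the direction of the beam (level), z up.
- lamp_lens (a point): Middle of the lamp's white round lens, 220 mm above the bench, 100 mm ahead (lamp's x) of the foot's middle. Its x axis points out of the lens along the beam, z up.
- firebrick: Bystander: pale firebrick 230 x 114 x 64 mm; origin at its underside.
- soldering_pan: Bystander: steel soldering pan 170 mm across, 36 mm high; origin at its underside.
- half_brick: Bystander: firebrick piece 90 x 80 x 60 mm lying in the pan; origin at its underside.
- stack_jar: Bystander: stack of red, blue and green jars, 42 mm across, 74 mm high; origin at its underside.
- flux_jar: Bystander: white jar, 54 mm across, 70 mm high; origin at its underside.
- pickle_jar: Bystander: amber jar with black cap, 60 mm across, 80 mm high; origin at its underside.
- screwdriver: Bystander: screwdriver lying on the bench near the robot's left; origin at its underside.
- pliers: Bystander: blue-handled pliers, 155 mm long, lying on the bench near the robot's right; origin at their joint, underside.

How it is judged (in metres and radians):
On the way, in this order (a step that is already met when the one before it is completed fails the run):
1. the pointer stands on the red mark while the flap is still shut (value of joint damper_pointer between -0.11 and 0.11 rad and value of joint flap below 0.1 rad), for 0.2 s.
2. the flap stands open, the filter still in its chamber and the damper closed (value of joint damper_pointer between -0.11 and 0.11 rad and value of joint flap above 1.4 rad and height (world z) of filter below 0.06 m), for 0.2 s.
3. the filter is drawn out clear of the chamber, held in the gripper (contact force between filter and the fingers above 1 N and height (world z) of filter above 0.152 m), for 0.1 s.
At the end, for the whole second after the job is handed in: Filter held by the gripper alone, still, upright within 15 deg, its middle 60-140 mm in front of the lens and within 35 mm of its axis sideways and in height, mesh square to the beam within 17 deg, touching neither lamp nor extractor; flap above 1.4 rad, pointer within 0.11 rad of the mark (value of joint damper_pointer between -0.11 and 0.11 rad and contact force between filter and the fingers above 1 N and value of joint flap above 1.4 rad and x of filter_center in the frame of lamp_lens between 0.06 and 0.14 m and y of filter_center in the frame of lamp_lens between -0.035 and 0.035 m and z of filter_center in the frame of lamp_lens between -0.035 and 0.035 m and angle between the y axis of filter and the x axis of lamp_lens, either way round below 0.3 rad and angle between filter's own z axis and vertical below 0.26 rad and linear speed of filter below 0.03 m/s and contact force between filter and lamp below 0.1 N and contact force between filter and extractor below 0.1 N and height (world z) of filter above 0.1 m); the arm keeps its last pose, push and grip.
It fails at once if a bystander on the bench is disturbed (moved more than 20 mm) (distance of any of firebrick, soldering_pan, half_brick, stack_jar, flux_jar, pickle_jar, screwdriver, pliers from where it was at the start of the episode above 0.02 m).
It also fails if it takes over 72 s, if anything falls off the work surface, if the arm or the gripper's body presses on something with over 40 N, if the wrist force passes 120 N, or if a joint passes its speed limit or range.

## Working session

There is one attempt and no reset: what is moved stays moved. The work goes in short steps, Python scripts to look and compute and a shell command to move; the robot and the scene stay as the last step left them, time stands still between calls to the robot, and variables do not carry over. Pictures are saved under pics/ and viewed, at most 10 in all, crops included, and the job is handed in when it is done.

```bash
mkdir -p pics; ls; python3 - <<'E'
from rig import r
import cv2
for n in("scene","top"):
    cv2.imwrite(f"pics/{n}0.png",r.grab_frame(n)[:,:,::-1]); print(r.camera_info(n))
print(r.sense())
E
```

```text
pics
{'K': array([[487.3550694 ,   0.        , 322.89393928],
       [  0.        , 487.3550694 , 233.4340401 ],
       [  0.        ,   0.        ,   1.        ]]), 'distortion': array([-0.01288391,  0.        ,  0.        ,  0.        ,  0.        ]), 'rvec': array([ 1.77479745,  1.69209725, -0.74599165]), 'tvec': array([ -26.46921023, -270.5267778 , 1565.98716286])}
{'K': array([[567.08657259,   0.        , 324.37905034],
       [  0.        , 567.08657259, 241.16748334],
       [  0.        ,   0.        ,   1.        ]]), 'distortion': array([0.01444568, 0.        , 0.        , 0.        , 0.        ]), 'rvec': array([ 2.16941183, -2.119481  ,  0.19096316]), 'tvec': array([ -26.23260063,  549.88373817, 1486.22558255])}
{'clock': 0.1, 'qpos': array([-1.32436760e+00,  3.53584928e-01,  1.63407478e+00, -1.37941374e-05,
        1.15519978e+00, -2.40423963e-03]), 'qvel': array([-0.00097985, -0.00101555, -0.00106297, -0.00076194,  0.00064539,
       -0.00056945]), 'joint_efforts': array([-5.46566716e-04, -6.06356478e+01, -3.42819965e+01,  1.35891571e-05,
        4.13124319e-03, -5.76575886e-06]), 'eef_pos': array([ 153.80735615, -605.32849799,  230.62655937]), 'tcp_rot': array([-3.14032579e+00,  9.56704827e-06,  2.48838550e-01]), 'contact_force': array([ 0.1860274 , -0.91462645, -0.5059044 ]), 'wrist_torque': array([-0.02464184,  0.01498767, -0.00680442]), 'grasp_force': 0.0, 'opening': 1.000963716260871}
```

View pics/scene0.png

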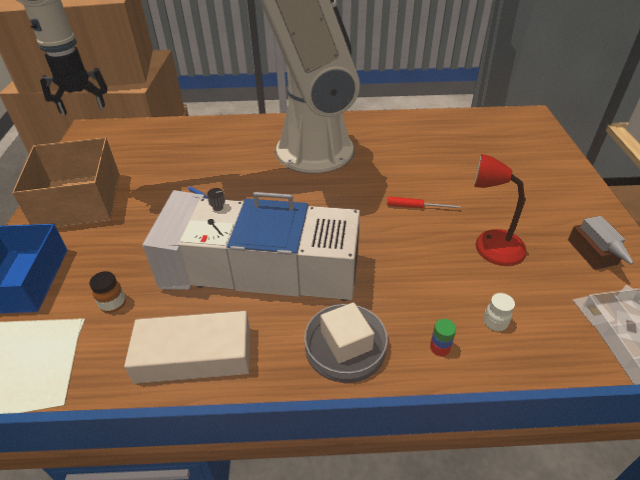

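View pics/top0.png

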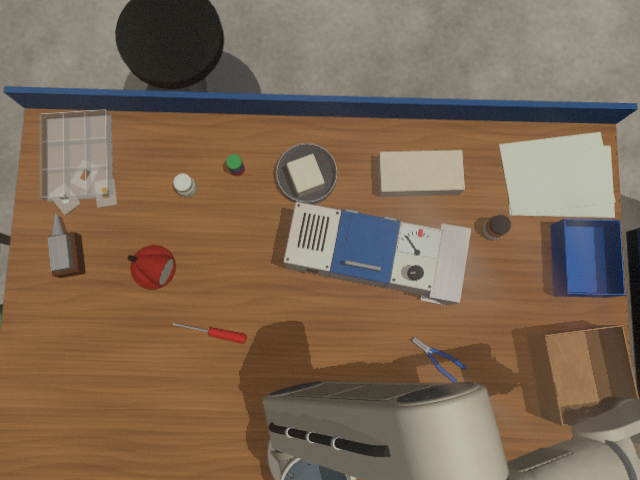

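```bash
cat > h.py <<'E'
import numpy as np, cv2
from rig import r
from scipy.spatial.transform import Rotation as Ro
def cast(n,uv,z):
    c=r.camera_info(n); R=cv2.Rodrigues(np.array(c["rvec"]))[0]; t=np.array(c["tvec"])
    p=cv2.undistortPoints(np.array(uv,float).reshape(-1,1,2),c["K"],np.array(c["distortion"])).reshape(-1,2)
    o=-R.T@t; d=np.c_[p,np.ones(len(p))]@R
    return o+d*((z-o[2])/d[:,2])[:,None]
def proj(n,P):
    c=r.camera_info(n)
    return cv2.projectPoints(np.array(P,float).reshape(-1,1,3),c["rvec"],c["tvec"],c["K"],np.array(c["distortion"]))[0].reshape(-1,2)
def mask(im,lo,hi,roi):
    h=cv2.cvtColor(im,cv2.COLOR_RGB2HSV); m=cv2.inRange(h,lo,hi); k=np.zeros_like(m); x0,y0,x1,y1=roi; k[y0:y1,x0:x1]=255
    return m&k
def pts(m): return np.argwhere(m)[:,::-1].astype(np.float32)
def big(m):
    n,l,s,c=cv2.connectedComponentsWithStats(m); return pts(l==1+np.argmax(s[1:,4]))
E
python3 - <<'E'
from h import *
im=cv2.imread("pics/top0.png")[:,:,::-1].copy()
p=big(mask(im,(100,120,50),(125,255,255),(320,200,410,290)))
W=cast("top",p,156)[:,:2].astype(np.float32)
print("flap",cv2.minAreaRect(cv2.convexHull(W)))
q=big(mask(im,(0,130,100),(8,255,255),(400,220,440,245))); print("mark",q.mean(0),cast("top",[q.mean(0)],151))
# lamp
q=big(mask(im,(0,120,60),(8,255,255),(120,235,190,300))); print("red",q.min(0),q.max(0))
s=cv2.imread("pics/scene0.png")[:,:,::-1].copy()
q=big(mask(s,(0,120,60),(8,255,255),(465,225,535,270))); e=cv2.minEnclosingCircle(q);print("foot",q.min(0),q.max(0)); f=cast("scene",q,10);print(cv2.minEnclosingCircle(f[:,:2].astype(np.float32)))
g=big(mask(im,(0,0,90),(180,70,255),(155,255,180,290))); print("lens px",g.mean(0),len(g),cast("top",[g.mean(0)],220))
a=cv2.resize(im[190:310,270:480],None,fx=3.8,fy=3.8,interpolation=cv2.INTER_CUBIC)
b=cv2.resize(im[230:300,120:190],None,fx=4,fy=4,interpolation=cv2.INTER_CUBIC)
c=cv2.resize(s[145:270,465:535],None,fx=4,fy=2,interpolation=cv2.INTER_CUBIC)
o=np.zeros((600,800,3),np.uint8); o[:456,:798]=a; cv2.imwrite("pics/a.png",o[:456,:,::-1])
o=np.zeros((280,560,3),np.uint8); o[:,:280]=b; o[:250,280:]=c; cv2.imwrite("pics/b.png",o[:,:,::-1])
E
```

```text
flap ((522.8955688476562, -113.2929458618164), (145.9680633544922, 157.0706787109375), 80.24647521972656)
mark [419.73685 232.57895] [[ 560.90403438 -251.91954547  151.        ]]
red [130. 245.] [175. 288.]
foot [476. 229.] [525. 265.]
((478.9270935058594, 453.19805908203125), 68.0862045288086)
lens px [165.94194 271.55484] 155 [[440.16017556 359.97927658 220.        ]]
```

View pics/a.png

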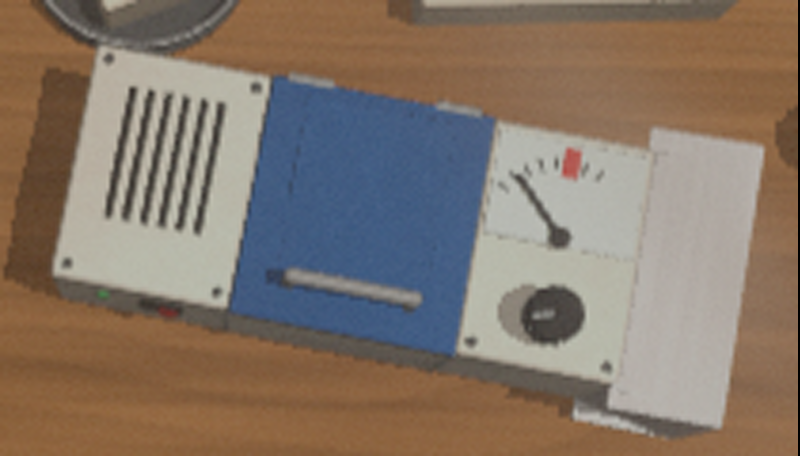

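View pics/b.png

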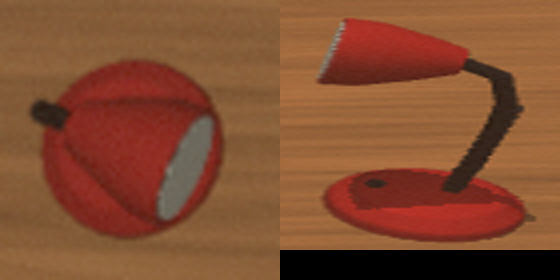

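```bash
cat >> h.py <<'E'
YAW=-0.170; O=np.array([523.9,-113.5]); 
def ex(x,y,z): 
    c,s=np.cos(YAW),np.sin(YAW); return np.array([O[0]+c*x-s*y,O[1]+s*x+c*y,z])
def row(P,yaw=None,roll=np.pi,pitch=0,R1=None):
    s=r.sense(); R0=Ro.from_euler("xyz",s["tcp_rot"])
    if R1 is None: R1=R0 if yaw is None else Ro.from_euler("xyz",[roll,pitch,yaw])
    d=np.array(P)-s["eef_pos"]; w=(R0.inv()*R1).as_rotvec()
    print("dist",round(np.linalg.norm(d)/41.7,1),"rows; turn",round(np.degrees(np.linalg.norm(w))/7.16,1)); print(np.round(np.r_[R0.inv().apply(d)/200,w/np.pi],4).tolist())
E
python3 - <<'E'
from h import *
foot=cast("top",[(153,267.2)],8)[0]; lens=cast("top",[(166.5,271.8)],220)[0]; print(foot,lens,lens-foot)
e=cast("top",[(120+212/4,230+118/4),(120+162/4,230+220/4)],220);print(e, np.linalg.norm(e[0]-e[1]))
k=ex(-47,-130,240); print(k); row(k,1.5); row((r.sense()["eef_pos"]+k)/2,1.5)
E
```

```text
[472.87855383 451.60675133   8.        ] [439.61247517 358.638206   220.        ] [-33.26607866 -92.96854532 212.        ]
[[469.08152922 345.35142722 220.        ]
 [408.28878242 370.51125339 220.        ]] 65.79342608633462
[ 455.58381058 -233.67444929  240.        ]
dist 11.5 rows; turn 10.0
[1.9201, -1.4295, -0.0451, -0.0004, -0.0002, -0.3983]
dist 5.7 rows; turn 10.0
[0.96, -0.7147, -0.0225, -0.0004, -0.0002, -0.3983]
```

```bash
python3 -m inch '[[[0.96,-0.715,-0.045,0,0,-0.2],[0.96,-0.715,-0.045,0,0,-0.2],[0.96,-0.715,-0.045,0,0,-0.2],[0.96,-0.715,-0.045,0,0,-0.398],[0.96,-0.715,-0.045,0,0,-0.398],[0.96,-0.715,-0.045,0,0,-0.398],[0.96,-0.715,-0.045,0,0,-0.398],[0.96,-0.715,-0.045,0,0,-0.398]]]' 1 40
python3 - <<'E'
from h import *
row(ex(-47,-130,240),1.5)
E
```

```text
clock: 0.77
eef_pos: [305.9, -418.2, 240.3]
tcp_rot: [-3.141, -0.0, 1.258]
contact_force: [-0.2, -1.1, 0.2]
opening: 1.005
grasp_force: 0.0
dist 5.7 rows; turn 1.9
[1.108, 0.4284, 0.0016, -0.0, -0.0001, -0.077]
```

```bash
python3 -m inch '[[[0.95,0.367,0,0,0,-0.077],[0.95,0.367,0,0,0,-0.077],[0.95,0.367,0,0,0,-0.077],[0.95,0.367,0,0,0,-0.077],[0.95,0.367,0,0,0,-0.077],[0.95,0.367,0,0,0,-0.077],[0.95,0.367,0,0,0,-0.077]]]'
python3 - <<'E'
from h import *
row(ex(-47,-130,240),1.5);row(ex(-47,-130,163),1.5)
print(r.sense()["qpos"])
E
```

```text
clock: 1.35
eef_pos: [435.4, -261.3, 240.0]
tcp_rot: [-3.141, -0.0, 1.494]
contact_force: [0.4, -0.4, 0.4]
opening: 1.002
grasp_force: 0.0
dist 0.8 rows; turn 0.0
[0.1453, 0.0902, 0.0001, -0.0001, -0.0001, -0.0018]
dist 2.0 rows; turn 0.0
[0.1453, 0.0904, 0.3851, -0.0001, -0.0001, -0.0018]
[-5.43445332e-01  1.61044698e-01  1.87012375e+00 -3.00698593e-05
  1.11093258e+00 -4.67115843e-01]
```

```bash
python3 -m inch '[[[0.145,0.09,0,0,0,0],[0.145,0.09,0,0,0,0],[0.145,0.09,0.15,0,0,0],[0.145,0.09,0.25,0,0,0],[0.145,0.09,0.35,0,0,0],[0.145,0.09,0.385,0,0,0],[0.145,0.09,0.385,0,0,0]]]'
python3 -m inch '[[[0,0,0,0,0,0],[0,0,0,0,0,0],[0,0,0,0,0,0],[0,0,0,0,0,0],[0,0,0,0,0,0],[0,0,0,0,0,0],[0,0,0,0,0,0],[0,0,0,0,0,0]]]' -1 35
python3 - <<'E'
from h import *
for n in("scene","top"): cv2.imwrite(f"pics/{n}1.png",r.grab_frame(n)[:,:,::-1])
a=cv2.imread("pics/top1.png")[190:310,270:480];b=cv2.imread("pics/scene1.png")[150:310,130:370]
o=np.zeros((600,420,3),np.uint8);o[:240]=cv2.resize(a,None,fx=2,fy=2);o[240:520]=cv2.resize(b,(420,280));cv2.imwrite("pics/c.png",o)
E
```

```text
clock: 1.93
eef_pos: [453.0, -235.7, 161.6]
tcp_rot: [-3.138, -0.001, 1.49]
contact_force: [-0.6, 0.3, 0.3]
opening: 1.005
grasp_force: 0.0
clock: 2.6
eef_pos: [455.7, -235.8, 164.5]
tcp_rot: [3.139, 0.001, 1.491]
contact_force: [0.7, -0.1, 6.5]
opening: 0.406
grasp_force: 35.1
```

View pics/c.png

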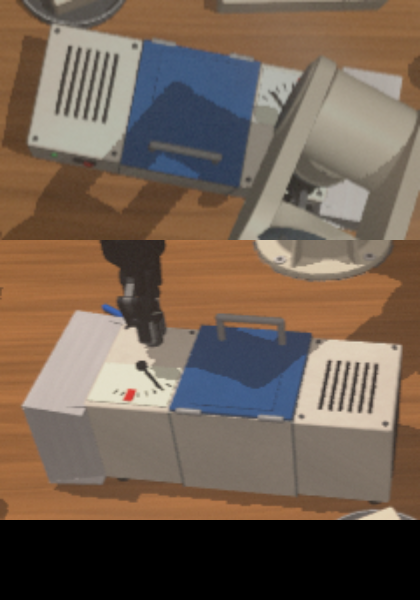

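```bash
python3 -m inch '[[[0,0,0,0,0,0.32],[0,0,0,0,0,0.32],[0,0,0,0,0,0.32],[0,0,0,0,0,0.32],[0,0,0,0,0,0.32],[0,0,0,0,0,0.32],[0,0,0,0,0,0.32],[0,0,0,0,0,0.32]]]'
python3 -m inch '[[[0,0,0,0,0,0.315],[0,0,0,0,0,0.315],[0,0,0,0,0,0.315],[0,0,0,0,0,0.315],[0,0,0,0,0,0.315],[0,0,0,0,0,0.315],[0,0,0,0,0,0.315],[0,0,0,0,0,0.315]]]'
cat >> h.py <<'E'
def pointer(im,n="scene"):
    # dark pixels on the dial, rectified to extractor coordinates (2 px/mm), dial plane
    g=np.array([ex(x,y,152) for x,y in((70,-90),(70,-170),(-10,-170),(-10,-90))])
    H=cv2.getPerspectiveTransform(proj(n,g).astype(np.float32),np.float32([[0,0],[240,0],[240,240],[0,240]]))
    return cv2.warpPerspective(im,H,(240,240),flags=cv2.INTER_CUBIC)
def ang(im,n="scene"):
    w=pointer(im,n); gr=cv2.cvtColor(w,cv2.COLOR_RGB2HSV)
    out=[]
    for a in np.arange(-1.2,1.2,.01):
        rr=np.arange(20,40,1.); X=8+rr*np.cos(a); Y=-130-rr*np.sin(a)
        u=((-90-Y)*3).astype(int); v=((70-X)*3).astype(int)
        out.append(gr[v,u,2].mean())
    out=np.array(out); m=np.clip(np.percentile(out,50)-40-out,0,None); A=np.arange(-1.2,1.2,.01)
    return round(float((m*A).sum()/max(m.sum(),1e-6)),3), out.min()
E
python3 - <<'E'
from h import *
for f in("scene0","scene1","top0"): print(f,ang(cv2.imread(f"pics/{f}.png")[:,:,::-1].copy(),f[:-1]))
im=r.grab_frame("scene"); cv2.imwrite("pics/scene2.png",im[:,:,::-1]); print(ang(im)); 
cv2.imwrite("pics/d.png",np.hstack([pointer(im)[:,:,::-1],pointer(cv2.imread("pics/scene1.png"))]))
E
```

```text
clock: 3.37
eef_pos: [454.4, -235.0, 164.4]
tcp_rot: [-3.141, 0.0, 0.485]
contact_force: [-5.5, 4.0, 13.6]
opening: 0.414
grasp_force: 35.8
clock: 4.03
eef_pos: [454.4, -233.5, 164.4]
tcp_rot: [-3.139, 0.002, -0.506]
contact_force: [-2.8, 12.7, 15.3]
opening: 0.407
grasp_force: 36.0
scene0 (-0.721, np.float64(57.95))
scene1 (-0.812, np.float64(57.85))
top0 (-0.708, np.float64(83.85))
(0.108, np.float64(62.4))
```

View pics/d.png

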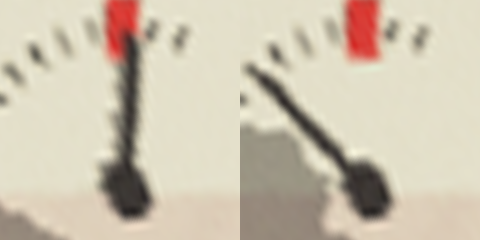

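```bash
python3 -m inch '[[[0,0,0,0,0,-0.05],[0,0,0,0,0,-0.05],[0,0,0,0,0,-0.05],[0,0,0,0,0,-0.05],[0,0,0,0,0,-0.05]]]'
python3 -m inch '[[[0,0,0,0,0,0],[0,0,0,0,0,0],[0,0,0,0,0,0],[0,0,0,0,0,0],[0,0,0,0,0,0],[0,0,0,0,0,0]]]' 1
python3 -m inch '[[[0,0,-0.1,0,0,0],[0,0,-0.2,0,0,0],[0,0,-0.3,0,0,0],[0,0,-0.4,0,0,0],[0,0,-0.4,0,0,0]]]'
python3 - <<'E'
from h import *
im=r.grab_frame("scene"); cv2.imwrite("pics/scene3.png",im[:,:,::-1]); print(ang(im)); 
w=pointer(im)
red=cv2.inRange(cv2.cvtColor(w,cv2.COLOR_RGB2HSV),(0,130,100),(8,255,255)); print("red",pts(red).mean(0))
tip=pts(cv2.inRange(w[45:140],(0,0,0),(90,90,90))); print([ (y+45,tip[tip[:,1]==y,0].mean()) for y in(5,20,40,60,80)])
row(ex(-55,0,245),1.40)
E
```

```text
clock: 4.5
eef_pos: [454.3, -233.7, 164.4]
tcp_rot: [-3.139, 0.002, -0.342]
contact_force: [-4.8, 10.4, 15.8]
opening: 0.406
grasp_force: 36.0
clock: 5.0
eef_pos: [454.8, -235.5, 163.2]
tcp_rot: [3.142, 0.0, -0.342]
contact_force: [0.5, -0.9, -0.5]
opening: 0.998
grasp_force: 0.0
clock: 5.42
eef_pos: [456.6, -236.4, 247.0]
tcp_rot: [3.141, -0.006, -0.342]
contact_force: [0.9, -0.2, 0.2]
opening: 0.998
grasp_force: 0.0
(0.039, np.float64(69.2))
red [121.8487    23.997839]
[(50, np.float32(122.5)), (65, np.float32(123.5)), (85, np.float32(123.5)), (105, np.float32(123.5)), (125, np.float32(123.0))]
dist 3.2 rows; turn 13.9
[-0.1563, -0.6444, -0.0002, 0.0012, -0.0007, -0.5545]
```

```bash
python3 -m inch '[[[-0.156,-0.644,0,0,0,-0.555],[-0.156,-0.644,0,0,0,-0.555],[-0.156,-0.644,0,0,0,-0.555],[-0.156,-0.644,0,0,0,-0.555],[-0.156,-0.644,0,0,0,-0.555],[-0.156,-0.644,0,0,0,-0.555],[-0.156,-0.644,0,0,0,-0.555],[-0.156,-0.644,0,0,0,-0.555]]]'
python3 - <<'E'
from h import *
row(ex(-55,0,245),1.40)
E
```

```text
clock: 6.13
eef_pos: [468.0, -103.2, 242.2]
tcp_rot: [-3.14, 0.001, 0.665]
contact_force: [-0.6, -0.4, -0.7]
opening: 1.001
grasp_force: 0.0
dist 0.1 rows; turn 5.9
[0.0036, 0.0088, -0.0141, -0.0005, 0.0002, -0.234]
```

```bash
python3 -m inch '[[[0.004,0.009,0,0,0,-0.234],[0.004,0.009,0,0,0,-0.234],[0.004,0.009,0,0,0,-0.234],[0.004,0.009,0,0,0,-0.234],[0.004,0.009,0,0,0,-0.234],[0.004,0.009,0,0,0,-0.234],[0.004,0.009,0,0,0,-0.234]]]'
python3 - <<'E'
from h import *
row(ex(-55,0,176),1.40)
im=r.grab_frame("top"); cv2.imwrite("pics/top4.png",im[:,:,::-1])
im=r.grab_frame("scene"); cv2.imwrite("pics/scene4.png",im[:,:,::-1])
a=cv2.imread("pics/top4.png")[190:310,270:480];b=cv2.imread("pics/scene4.png")[150:310,130:370]
o=np.zeros((520,420,3),np.uint8);o[:240]=cv2.resize(a,None,fx=2,fy=2);o[240:520]=cv2.resize(b,(420,280));cv2.imwrite("pics/e.png",o)
E
```

```text
clock: 6.72
eef_pos: [469.7, -104.4, 242.2]
tcp_rot: [-3.14, -0.0, 1.398]
contact_force: [1.3, -0.3, 0.5]
opening: 1.002
grasp_force: 0.0
dist 1.6 rows; turn 0.0
[0.0012, 0.0001, 0.331, -0.0005, -0.0, -0.0005]
```

View pics/e.png

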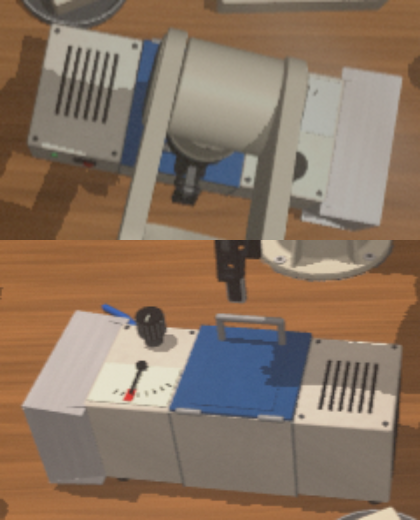

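```bash
python3 -m inch '[[[0,0,0.12,0,0,0],[0,0,0.24,0,0,0],[0,0,0.33,0,0,0],[0,0,0.33,0,0,0]]]' 1 25
python3 -m inch '[[[0,0,0,0,0,0],[0,0,0,0,0,0],[0,0,0,0,0,0],[0,0,0,0,0,0],[0,0,0,0,0,0],[0,0,0,0,0,0],[0,0,0,0,0,0],[0,0,0,0,0,0]]]' -1 25
python3 - <<'E'
from h import *
# arc in tool axes: tool y = extractor x ; tool z = down
for t in np.arange(0.1,1.75,.1):
    c,s=np.cos(t),np.sin(t); dx=(-135*c+42*s)+135; dz=135*s+42*c-42
    print(round(t,2),round(dx/200,3),round(-dz/200,3))
E
```

```text
clock: 7.15
eef_pos: [467.8, -104.0, 173.9]
tcp_rot: [-3.136, -0.0, 1.39]
contact_force: [-1.7, 0.2, -0.0]
opening: 1.0
grasp_force: 0.0
clock: 7.82
eef_pos: [469.9, -104.5, 177.8]
tcp_rot: [-3.141, 0.0, 1.393]
contact_force: [-2.2, 1.0, 6.8]
opening: 0.106
grasp_force: 24.7
0.1 0.024 -0.066
0.2 0.055 -0.13
0.3 0.092 -0.19
0.4 0.135 -0.246
0.5 0.183 -0.298
0.6 0.236 -0.344
0.7 0.294 -0.385
0.8 0.355 -0.421
0.9 0.42 -0.449
1.0 0.487 -0.471
1.1 0.556 -0.487
1.2 0.626 -0.495
1.3 0.697 -0.497
1.4 0.767 -0.491
1.5 0.837 -0.478
1.6 0.905 -0.459
1.7 0.97 -0.432
```

```bash
python3 -m inch '[[[0,0.024,-0.066,0,0,0],[0,0.055,-0.13,0,0,0],[0,0.092,-0.19,0,0,0],[0,0.135,-0.246,0,0,0],[0,0.183,-0.298,0,0,0],[0,0.236,-0.344,0,0,0],[0,0.294,-0.385,0,0,0],[0,0.355,-0.421,0,0,0]]]'
python3 - <<'E'
from h import *
c,s=np.cos(.8),np.sin(.8); row(ex(80-135*c+42*s,0,150+135*s+42*c-15),1.40); print(r.sense()["wrist_torque"])
E
```

```text
clock: 8.48
eef_pos: [538.0, -116.2, 262.5]
tcp_rot: [-3.136, -0.001, 1.393]
contact_force: [-5.9, 4.0, 5.6]
opening: 0.105
grasp_force: 25.3
dist 0.1 rows; turn 0.1
[0.0015, 0.0085, 0.0071, -0.0016, -0.0003, -0.0022]
[0.682449   1.24546837 0.07412704]
```

```bash
python3 -m inch '[[[0,0.065,-0.028,0,0,0],[0,0.132,-0.05,0,0,0],[0,0.201,-0.066,0,0,0],[0,0.271,-0.074,0,0,0],[0,0.342,-0.076,0,0,0],[0,0.412,-0.07,0,0,0],[0,0.482,-0.057,0,0,0],[0,0.55,-0.038,0,0,0]]]'
python3 -m inch '[[[0,0.033,0.013,0,0,0],[0,0.033,0.013,0,0,0],[0,0.033,0.013,0,0,0]]]'
python3 - <<'E'
from h import *
s=r.sense(); print(s["wrist_torque"])
p=s["eef_pos"]; hx,_,hz=ex(80,0,150); d=p-np.array([hx,ex(80,0,0)[1],150]); dx=d[:2]@[np.cos(YAW),np.sin(YAW)]; dz=d[2]+15
print("theta",np.arctan2(dz,-dx)-np.arctan2(42,135),np.hypot(dx,dz))
im=r.grab_frame("scene");cv2.imwrite("pics/f.png",cv2.resize(im[90:310,100:380,::-1],None,fx=2,fy=2))
E
```

```text
clock: 9.15
eef_pos: [648.9, -135.8, 269.6]
tcp_rot: [-3.141, -0.001, 1.393]
contact_force: [-1.0, 3.8, 3.4]
opening: 0.109
grasp_force: 25.8
clock: 9.4
eef_pos: [655.9, -137.1, 266.7]
tcp_rot: [3.14, -0.001, 1.393]
contact_force: [3.3, 3.5, 2.1]
opening: 0.106
grasp_force: 25.8
[ 0.54979424 -0.52663547  0.13398608]
theta 1.6590432421061863 142.43468315417658
```

View pics/f.png

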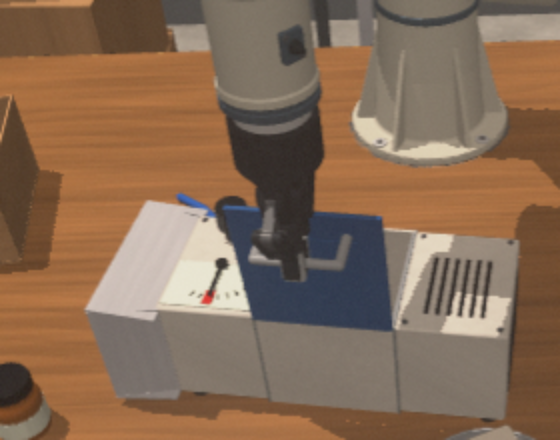

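```bash
python3 -m inch '[[[0,0,0,0,0,0],[0,0,0,0,0,0],[0,0,0,0,0,0],[0,0,0,0,0,0]]]' -0.55
python3 -m inch '[[[0,0,-0.08,0,0,0],[0,0,-0.18,0,0,0],[0,0,-0.3,0,0,0],[0,0,-0.42,0,0,0],[0,0,-0.5,0,0,0],[0,0,-0.5,0,0,0]]]'
python3 - <<'E'
from h import *
row(ex(0,0,370),-YAW*-1); row(ex(0,0,230),YAW); print(r.sense()["qpos"])
E
```

```text
clock: 9.78
eef_pos: [655.0, -137.7, 266.8]
tcp_rot: [3.141, -0.0, 1.393]
contact_force: [2.6, 1.9, 2.9]
opening: 0.223
grasp_force: 1.8
clock: 10.28
eef_pos: [655.7, -138.3, 370.3]
tcp_rot: [3.137, 0.001, 1.393]
contact_force: [-0.6, -0.2, 0.9]
opening: 0.223
grasp_force: 0.0
dist 3.2 rows; turn 12.5
[0.0056, -0.6706, -0.0015, 0.0014, -0.001, 0.4975]
dist 4.7 rows; turn 12.5
[0.0062, -0.6739, 0.6985, 0.0014, -0.001, 0.4975]
[-2.09799227e-01  3.31661364e-01  1.36092153e+00 -6.71114924e-04
  1.44428718e+00 -3.19669130e-02]
```

```bash
python3 -m inch '[[[0.006,-0.67,0,0,0,-0.4],[0.006,-0.67,0,0,0,-0.4],[0.006,-0.67,0,0,0,-0.4],[0.006,-0.67,0,0,0,-0.4],[0.006,-0.67,0,0,0,-0.5],[0.006,-0.67,0,0,0,-0.5],[0.006,-0.67,0,0,0,-0.5],[0.006,-0.67,0,0,0,-0.5]]]' 0.3
python3 - <<'E'
from h import *
row(ex(0,0,370),YAW+np.pi);
for n in("scene","top"): cv2.imwrite(f"pics/{n}5.png",r.grab_frame(n)[:,:,::-1])
a=cv2.imread("pics/top5.png")[180:320,270:480];b=cv2.imread("pics/scene5.png")[90:310,100:380]
o=np.zeros((600,560,3),np.uint8);o[:280,:420]=cv2.resize(a,None,fx=2,fy=2);o[280:]=cv2.resize(b,(560,320));cv2.imwrite("pics/g.png",o)
E
```

```text
clock: 10.95
eef_pos: [522.2, -113.0, 365.2]
tcp_rot: [-3.14, -0.002, 2.399]
contact_force: [-0.3, 0.4, -0.7]
opening: 0.649
grasp_force: 0.0
dist 0.1 rows; turn 4.6
[-0.008, 0.0038, -0.0239, -0.0003, -0.0006, -0.1822]
```

View pics/g.png

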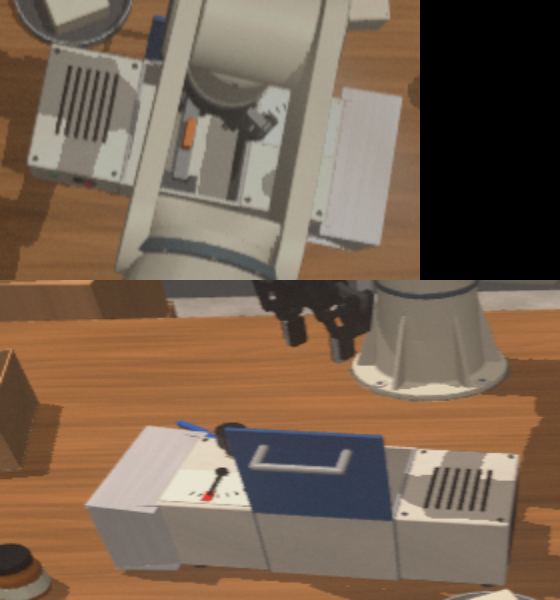

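```bash
python3 - <<'E'
from h import *
im=cv2.imread("pics/top5.png")[:,:,::-1].copy()
p=big(mask(im,(8,150,110),(20,255,255),(355,230,376,262))); print(len(p),p.min(0),p.max(0))
t=cast("top",[p.mean(0)],138)[0]; c,s=np.cos(YAW),np.sin(YAW); d=t[:2]-O; print(t,"in extractor",c*d[0]+s*d[1],-s*d[0]+c*d[1], ex(0,0,0))
row(ex(0,0,200),YAW+np.pi)
E
```

```text
50 [362. 240.] [367. 252.]
[ 525.27638247 -113.17477883  138.        ] in extractor 1.3015199152669445 0.5533926547806586 [ 523.9 -113.5    0. ]
dist 4.0 rows; turn 4.6
[-0.0089, 0.0043, 0.8261, -0.0003, -0.0006, -0.1834]
```

```bash
python3 -m inch '[[[-0.008,0.003,0.3,0,0,-0.183],[-0.008,0.003,0.3,0,0,-0.183],[-0.008,0.003,0.5,0,0,-0.183],[-0.008,0.003,0.7,0,0,-0.183],[-0.008,0.003,0.826,0,0,-0.183],[-0.008,0.003,0.826,0,0,-0.183],[-0.008,0.003,0.826,0,0,-0.183]]]'
python3 - <<'E'
from h import *
row(ex(1,0.3,113),YAW+np.pi)
E
```

```text
clock: 11.63
eef_pos: [523.7, -113.3, 200.2]
tcp_rot: [-3.142, -0.004, 2.962]
contact_force: [0.2, 0.2, 1.3]
opening: 0.65
grasp_force: 0.0
dist 2.1 rows; turn 0.1
[-0.0079, 0.001, 0.4358, -0.0, -0.0012, -0.0029]
```

```bash
python3 -m inch '[[[-0.004,0,0.1,0,0,-0.003],[-0.004,0,0.2,0,0,-0.003],[-0.004,0,0.3,0,0,-0.003],[-0.004,0,0.4,0,0,-0.003],[-0.004,0,0.435,0,0,-0.003],[-0.004,0,0.435,0,0,-0.003]]]'
python3 -m inch '[[[0,0,0,0,0,0],[0,0,0,0,0,0],[0,0,0,0,0,0],[0,0,0,0,0,0],[0,0,0,0,0,0],[0,0,0,0,0,0],[0,0,0,0,0,0]]]' -1 45
python3 -m inch '[[[0,0,-0.06,0,0,0],[0,0,-0.14,0,0,0],[0,0,-0.24,0,0,0],[0,0,-0.36,0,0,0],[0,0,-0.5,0,0,0],[0,0,-0.64,0,0,0],[0,0,-0.78,0,0,0],[0,0,-0.88,0,0,0]]]'
python3 - <<'E'
from h import *
lens=np.array([439.6,358.6,220]); b=np.array([-.355,-.935,0]); F=lens+100*b
s=r.sense(); print(F, s["eef_pos"])
F[2]=s["eef_pos"][2]; row(F,2.778)
E
```

```text
clock: 12.13
eef_pos: [525.8, -113.7, 114.5]
tcp_rot: [-3.142, -0.0, 2.974]
contact_force: [0.2, -1.0, -0.1]
opening: 0.649
grasp_force: 0.0
clock: 12.72
eef_pos: [526.7, -113.8, 115.7]
tcp_rot: [-3.142, 0.002, 2.977]
contact_force: [-0.2, 0.6, 6.4]
opening: 0.134
grasp_force: 45.6
clock: 13.38
eef_pos: [526.1, -113.7, 293.5]
tcp_rot: [-3.141, 0.003, 2.977]
contact_force: [0.2, -0.4, -0.6]
opening: 0.132
grasp_force: 44.3
[404.1 265.1 220. ] [ 526.11490066 -113.68011792  293.45782834]
dist 9.5 rows; turn 1.6
[0.9116, 1.7686, -0.0028, 0.0001, 0.0009, 0.0634]
```

```bash
python3 -m inch '[[[0.05,0.1,-0.03,0,0,0],[0.12,0.24,-0.03,0,0,0],[0.2,0.38,-0.03,0,0,0],[0.27,0.52,-0.03,0,0,0.03],[0.34,0.66,-0.03,0,0,0.03],[0.41,0.8,-0.03,0,0,0.06],[0.48,0.93,-0.03,0,0,0.06],[0.5,0.98,-0.03,0,0,0.063]]]'
python3 - <<'E'
from h import *
row([404.1,265.1,273.2],2.778)
E
```

```text
clock: 14.05
eef_pos: [457.4, 98.8, 296.8]
tcp_rot: [3.14, -0.0, 2.78]
contact_force: [0.2, 0.2, -0.2]
opening: 0.13
grasp_force: 44.4
dist 4.2 rows; turn 0.0
[0.5431, 0.6836, 0.1189, 0.0004, -0.0002, 0.0007]
```

```bash
python3 -m inch '[[[0.08,0.1,0.02,0,0,0],[0.17,0.21,0.03,0,0,0],[0.26,0.33,0.06,0,0,0],[0.36,0.45,0.08,0,0,0],[0.45,0.56,0.1,0,0,0],[0.51,0.64,0.118,0,0,0],[0.543,0.683,0.118,0,0,0],[0.543,0.683,0.118,0,0,0]]]'
python3 -m inch '[[[0,0,0,0,0,0],[0,0,0,0,0,0],[0,0,0,0,0,0],[0,0,0,0,0,0]]]'
python3 - <<'E'
from h import *
row([404.1,265.1,273.2],2.778)
im=r.grab_frame("scene"); t=r.grab_frame("top"); cv2.imwrite("pics/scene6.png",im[:,:,::-1]); cv2.imwrite("pics/top6.png",t[:,:,::-1])
o=np.zeros((600,800,3),np.uint8); o[:360,:720]=cv2.resize(im[100:280,180:540],None,fx=2,fy=2); o[360:,:400]=cv2.resize(t[210:330,110:310],None,fx=2,fy=2); o[360:,400:]=cv2.resize(t[200:320,290:490],None,fx=2,fy=2)
cv2.imwrite("pics/h.png",o[:,:,::-1])
print(proj("scene",[[404.1,265.1,220],[404.1,265.1,177.5],[439.6,358.6,220]]))
E
```

```text
clock: 14.72
eef_pos: [405.2, 263.8, 272.9]
tcp_rot: [3.141, -0.0, 2.782]
contact_force: [-0.5, 0.4, -0.9]
opening: 0.135
grasp_force: 44.4
clock: 15.05
eef_pos: [406.2, 261.4, 272.9]
tcp_rot: [3.141, 0.0, 2.778]
contact_force: [0.6, -0.8, -1.1]
opening: 0.134
grasp_force: 44.4
dist 0.1 rows; turn 0.0
[0.0163, 0.0135, -0.0015, 0.0, 0.0001, 0.0001]
[[432.57477136 161.70128395]
 [430.0081227  176.58396444]
 [476.71603537 169.35937507]]
```

View pics/h.png

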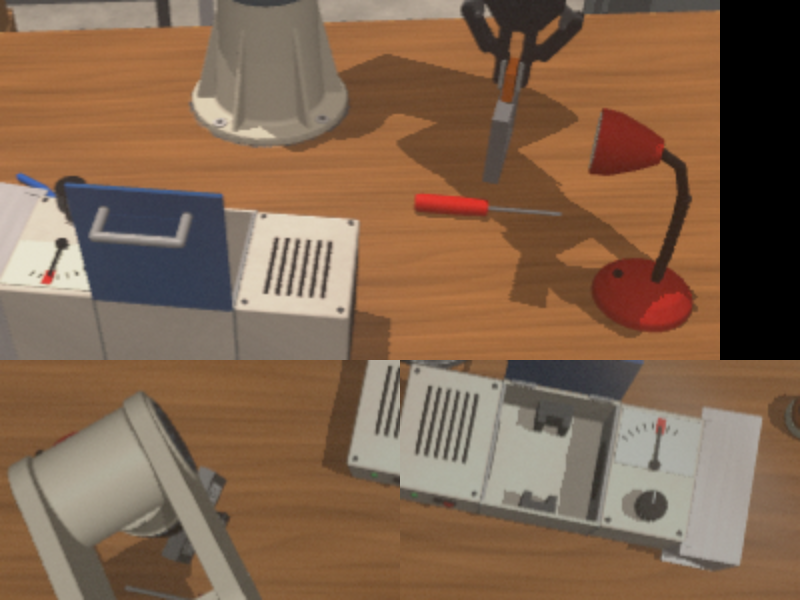

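```bash
python3 - <<'E'
from h import *
e=np.array([.935,-.355,0])*55; c=np.array([406.2,261.4,0])
for z in (262.5,177.5): print(proj("scene",[c+e+[0,0,z]]))
im=cv2.imread("pics/top6.png")[:,:,::-1].copy(); print(ang(im,"top"))
l=np.array([439.6,358.6]);b=np.array([-.355,-.935]);d=c[:2]-l;print(d@b,d@[-b[1],b[0]])
E
```

```text
[[429.9147994  159.89302591]]
[[424.73294399 190.81687511]]
(0.01, np.float64(84.55))
102.73900000000006 3.2769999999999797
```

```bash
python3 -c "
from rig import r
print(r.sense()['qvel'].round(4)); print(r.sign_off())"
```

```text
[ 0.0059  0.0004 -0.0005  0.0011 -0.0004 -0.0004]
the job is handed in; nothing more can be done
None
```

The job is handed in, though the rig gave no verdict: at my last look the filter hung upright about 103 mm in front of the lens and 3 mm off its axis, mesh facing the lamp, with the flap standing open, the pointer on the mark and no bystander seen to move.

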